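Lock the hold-down frame over a brass relief

ROBOT

A 6-joint arm with a two-finger parallel gripper is mounted at the origin on the work surface. World frame = base frame: x ahead of the robot, y to its left, z up, the work surface at z = 0. Lengths are in m, angles in rad, forces in N, time in s.
With the tool pointing down it reaches from about 0.325 to 0.85 m from the base axis. Payload 15.5 kg.
Tool frame: the origin (TCP) lies midway between the tips of the shut fingers; the grasp point (between the pads) lies 19 mm behind it (bot.grip_point_offset is the z of the grasp point in the tool frame, in m); z points along the fingers, y is the line along which they close (so a half turn about z gives the same grasp; the last joint's range is limited). The gripper opens to 91 mm and grips with 3 to 60 N. Pads are 32 mm wide; open, the fingers measure 118 mm over their backs; the gripper's body (76 mm by 178 mm) begins 60 mm behind the grasp point.
Start: joints at [-1.317, 0.494, 1.345, -0, 1.302, -0.096], TCP at [0.214, -0.587, 0.214] pointing down, gripper open.
Joint ranges: [-2.91, 2.91], [-0.82, 2.16], [0.22, 2.67], [-1.22, 4.37], [0.12, 2.79], [-3.08, 3.08]. Speed limits (rad/s): [1.89, 1.89, 2.57, 3.01, 3.01, 3.01].

INTERFACE

Orientations are given as a rotation vector (axis times angle).
In Python, from plant import bot gives the robot as it stands. The module is installed in compiled form; this text tells all that it offers.
- The arm moves only by the shell command python3 -m pendant 'ROWS'. ROWS is text: rows parted by semicolons, each of 7 numbers parted by spaces: the turn, a rotation vector about the tool's x, y, z in rad, then the shift along the tool's x, y, z in cm, then the opening, from -1 (shut) to 1 (fully open). A call has 1 to 5 rows; each row is the pose to reach, as a shift and turn from the pose commanded when the call began, along the tool's axes at that moment; what a row does not reach only later rows make up. A row lasts 1/8 s, in which the tool goes at most 62.5 mm and 10.7 degrees, less where a joint would pass 70% of its speed; a pose out of reach is approached as far as the arm can. A call with a gripper value outside its range is refused whole. The fingers move at their own pace and stop on an object; the grip force is fixed at half the most. Time passes only in rows, so rows that repeat a pose let the fingers close. It gives the time, the measured TCP pose, the force, the opening and the grip force at its end, in the units of the state.
- bot.get_state(): the state, without advancing time (a new reading comes with each control period).
- bot.read_camera(name): name is "side" or "top"; returns (picture, depth): 384x512x3 uint8, red, green, blue; 384x512 float32, m along the optical axis (not along the pixel's ray), 0 where there is no reading.
- bot.camera_params(name): a dict with "intrinsics" (3x3 intrinsics, pixels), "k1" (the pictures are not rectified: a ray, as slopes to the right and down, at radius r is drawn at 1 + k1 r^2 times it, then the intrinsics apply), "R" (3x3) and "t" (3): a world point X has camera coordinates R X + t. Camera axes: x right, y down, z forward; pixel columns grow to the right and rows downward; lengths in m; the calibration is good to about 2 mm. A picture is of the moment at which its call begins. camera_params takes no time and is no camera call.
- bot.finish_job(): hands the job in; it is judged then, once.
The state is a dict: "t": time; "qpos": joint angles; "dq": joint speeds; "joint_efforts": joint torques, N m; "tcp_pos": TCP position; "orientation": TCP orientation; "wrist_force": force on the tool from outside, world axes, zero at the start; "moment": the same for the moment, N m; "finger_gap": opening from 0.0 (shut) to 1.0 (fully open); "grip_force": force on a finger pad.
Only numpy, scipy, OpenCV 4.12 (cv2) and the standard library are available. Lean on these libraries where they do the work, as an engineer would, in place of code of your own. Each camera call takes 0.05 s, during which the arm holds its last target. There are 200 camera calls.

TASK

One slotted stud of the frame that holds the brass relief still stands proud. Take the wooden-handled key from its stand, put its blade in that stud's slot, and, pressing gently, turn it clockwise until the stud drops fully home into its catch, flush like the other one. Then put the key back upright in its stand, and do not force anything or push the other things about.

Things in the scene. Friction and masses are not known exactly. Their poses are not given: they have to be found in the camera images.
- fixture: the hold-down fixture, fixed on the bench: a 220 x 260 mm base with a brass relief in black pitch, framed by flat aluminium bars 34 mm wide. Origin under its centre, x away from the front bar, z up; the bars' top is at z 45 mm, and its height above the bench varies from 45 to 53 mm. Studs at the two ends of the front bar: the locked one, flush, at x -85, y +105 mm, the open one at x -85, y -105 mm
- stud: the open stud: round steel head, 26 mm wide, 5.5 mm above the frame. Origin on its axis at the top of the head; x along the slot, z up. Slot 19 mm long, 5 wide, 5 deep, ends closed. Stiff to push (5 N friction, no spring); it sinks only when turned to its catch, before that it sits on a hard floor. Press with 7 to 12 N; over 35 N, press and side forces together, is too much
- stud_turn (a joint): turn of the stud, rad, growing clockwise seen from above. It starts between 0.1 and 0.35; the catch is somewhere between 1.0 and 1.6 (not visible), about 0.1 rad wide, and the head falls in only if pressed there. The end stop is at 2.0. Turning takes about 0.04 N m
- stud_drop (a joint): how far the stud has sunk, m: 0 at the start, 0.005 fully home in its catch (the head is then 0.5 mm above the frame); it stays down and no longer turns more than 0.1 rad
- key: the key, 88 mm long, 90 g, standing in its stand. Origin at the middle of the blade's lower edge, z up to the handle. Blade 14 mm (along x) x 3 mm (along y), 8 mm long; round shank of 12 mm diameter up to z 44; collar of 28 mm diameter from z 44 to 48; flat wooden handle 30 mm (x) x 14 mm (y) from z 48 to 88 mm
- key_grip (a point): the point to grip on the key's handle, on its axis 72 mm above the blade's edge; pinch across the 14 mm thickness (key y)
- stand_mouth (a point): centre of the mouth of the stand's square 18 mm hole, in the top of a fixed wooden block 70 x 70 mm and 50 mm tall; the hole goes through to the bench. At the start the key hangs by its collar in the middle of it, blade down, its blade edge 44 mm below the mouth
- punch_rack: bystander, fixed: a wooden block 70 x 90 x 40 mm with short steel punches standing in it up to 77 mm above the bench; it and the stand can change places
- punch_a: bystander: a square steel punch, 95 mm long, lying on the brass relief
- punch_b: bystander: another square steel punch, 95 mm long, lying on the brass relief
- hammer: bystander: chasing hammer, 260 mm long, lying to the left
- wax_jar: bystander: glass jar, 64 mm wide, 60 mm tall
- offcut: bystander: flat piece of brass, 85 x 50 mm, 4 mm thick
- pencil: bystander: pencil, 150 mm long

How it is judged:
On the way, in this order (a step that is already met when the one before it is completed fails the run):
1. the key's blade is in the stud's slot (z of key in the frame of stud below -0.003 m and horizontal distance between key and stud below 0.004 m and value of joint stud_drop below 0.002 m), for 0.1 s.
2. the stud has dropped into its catch while the blade is in its slot (value of joint stud_drop above 0.004 m and horizontal distance between key and stud below 0.006 m and z of key in the frame of stud below -0.002 m), for 0.1 s.
At the end, for the whole second after the job is handed in: the stud is sunk in its catch by more than 4 of its 5 mm, and the key, released and at rest, stands in the stand's hole: its blade edge over 40 mm below the mouth and within 8 mm of its axis, upright within 0.1 rad (value of joint stud_drop above 0.004 m and horizontal distance between key and stand_mouth below 0.008 m and z of key in the frame of stand_mouth below -0.04 m and angle between key's own z axis and vertical below 0.1 rad and linear speed of key below 0.01 m/s); the robot touches nothing.
It fails at once if the key pressed or forced on the stud or the frame, all its contacts together, with more than 35 N (contact force between key and fixture above 35 N).
It fails at once if the gripper itself pushes on the stud (contact force between the arm and stud above 3 N).
It fails at once if a bystander moved by more than 20 mm (distance of any of punch_a, punch_b, hammer, wax_jar, offcut, pencil from where it was at the start of the episode above 0.02 m).
It also fails if it takes over 72 s, if anything falls off the work surface, if the arm or the gripper's body presses on something with over 40 N, if the wrist force passes 120 N, or if a joint passes its speed limit or range.

## Working session

There is one attempt and no reset: what is moved stays moved. The work goes in short steps, Python scripts to look and compute and a shell command to move; the robot and the scene stay as the last step left them, time stands still between calls to the robot, and variables do not carry over. Pictures are saved under pics/ and viewed, at most 10 in all, crops included, and the job is handed in when it is done.

```bash
mkdir -p pics
cat > h.py <<'E'
import numpy as np, cv2
from plant import bot
from scipy.spatial.transform import Rotation as Ro
def cam(n):
    p=bot.camera_params(n); return np.array(p["intrinsics"]),p["k1"],np.array(p["R"]),np.array(p["t"])
def ray(n,u,v):
    K,k1,R,t=cam(n); x,y=(u-K[0,2])/K[0,0],(v-K[1,2])/K[1,1]
    a,b=x,y
    for _ in range(20):
        s=1+k1*(a*a+b*b); a,b=x/s,y/s
    return -R.T@t, R.T@np.array([a,b,1.])
def atz(n,u,v,z):
    c,d=ray(n,u,v); return c+d*(z-c[2])/d[2]
def atd(n,u,v,dep):
    c,d=ray(n,u,v); return c+d*dep
def tri(obs):
    A=np.zeros((3,3));b=np.zeros(3)
    for n,u,v in obs:
        c,d=ray(n,u,v);d=d/np.linalg.norm(d);P=np.eye(3)-np.outer(d,d);A+=P;b+=P@c
    X=np.linalg.solve(A,b)
    return X
def proj(n,X):
    K,k1,R,t=cam(n);c=R@np.array(X)+t;a,b=c[0]/c[2],c[1]/c[2];s=1+k1*(a*a+b*b)
    return K[0,0]*a*s+K[0,2],K[1,1]*b*s+K[1,2]
E
python3 - <<'E'
from h import *
for n in("side","top"):
    im,d=bot.read_camera(n); np.save(n+"_d.npy",d); cv2.imwrite(n+"_0.png",im[:,:,::-1]); cv2.imwrite(f"pics/{n}0.png",im[:,:,::-1]); print(n,cam(n))
s=bot.get_state();print(s)
E
```

```text
side (array([[384.93090814,   0.        , 252.58936092],
       [  0.        , 384.93090814, 194.52880048],
       [  0.        ,   0.        ,   1.        ]]), -0.006719633337738671, array([[-0.70261399, -0.71142332, -0.01450684],
       [-0.54672259,  0.55277706, -0.62891329],
       [ 0.45544263, -0.43395206, -0.77734009]]), array([0.36987663, 0.33148449, 0.91875926]))
top (array([[474.0394503 ,   0.        , 266.44312613],
       [  0.        , 474.0394503 , 202.79205537],
       [  0.        ,   0.        ,   1.        ]]), -0.20215124439621684, array([[-0.02592215, -0.99964612, -0.00597248],
       [-0.99666285,  0.02630646, -0.07727312],
       [ 0.07740289,  0.00394946, -0.99699207]]), array([0.02100123, 0.53453555, 1.38516799]))
{'t': 0.1, 'qpos': array([-1.31652417e+00,  4.94111488e-01,  1.34606861e+00,  1.29555187e-05,
        1.30248880e+00, -9.54893377e-02]), 'dq': array([-1.79184475e-03, -6.69595871e-04, -1.56685385e-03, -1.65816513e-03,
       -1.66373390e-03, -9.43014545e-05]), 'joint_efforts': array([ 1.65362682e-03, -8.80239630e+01, -3.82543874e+01,  7.09547172e-02,
        4.82840091e-02, -9.27585688e-07]), 'tcp_pos': array([ 0.21409907, -0.58682535,  0.21340402]), 'orientation': array([-3.09261833e+00, -5.46415763e-01,  1.14478782e-04]), 'wrist_force': array([ 0.16153528, -0.13615887, -0.36897394]), 'moment': array([0.00990026, 0.00518677, 0.00826041]), 'grip_force': 0.0, 'finger_gap': 1.0001924793592234}
```

View pics/side0.png

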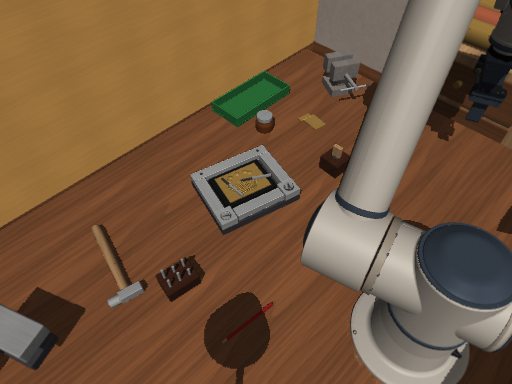

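View pics/top0.png

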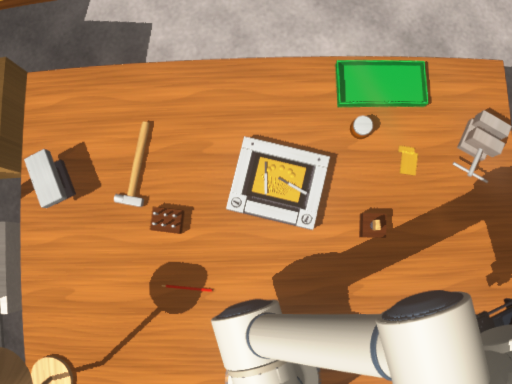

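The side view shows the key's stand at about (337,160), the right stud at (289,186) and the left stud at (226,215). In the top view these are at (376,223), (306,218) and (237,203). The open stud (y -105) is the right one. I'll enlarge both.

Run:
```python
from h import *
t=cv2.imread("top_0.png");s=cv2.imread("side_0.png")
r=lambda im,u,v,w=50,h=37:cv2.resize(im[v-h:v+h,u-w:u+w],(400,296),interpolation=cv2.INTER_CUBIC)
a=np.vstack([np.hstack([r(t,306,205),r(t,376,223)]),np.hstack([r(s,280,190),r(s,337,160)])])
cv2.imwrite("pics/z.png",a)
d=np.load("top_d.npy")
for u,v in((306,218),(237,203),(376,223),(365,213),(270,211)):
    print(u,v,atd("top",u,v,d[v,u]).round(4))
print(tri([("top",306,218),("side",289,186)]),tri([("top",237,203),("side",226,215)]),tri([("top",377,223),("side",337,151)]))
```

```text
306 218 [0.4261 0.0015 1.4224]
237 203 [0.5342 0.0924 0.0515]
376 223 [ 0.4637 -0.3015  0.0949]
365 213 [ 0.4951 -0.2802  0.05  ]
270 211 [ 0.5086 -0.0028  0.0477]
[ 0.48355245 -0.10783756  0.05249946] [0.53510919 0.09334054 0.05237814] [ 0.46341138 -0.31109462  0.06875895]
```

View pics/z.png

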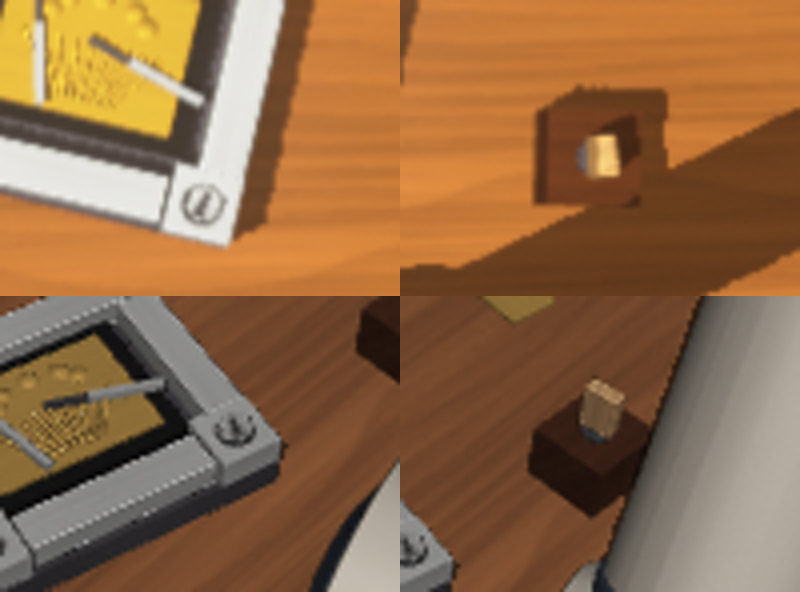

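The crops show the stud head at top ≈ (306.4,218.9) with its slot roughly along image vertical. The key handle's long side runs roughly along world x, at top ≈ (377,222) and side ≈ (337,148). I'll fit the handle box in both views and view larger crops of the stud.

```bash
cat > fitkey.py <<'E'
from h import *
from scipy.optimize import minimize
def hull(n,x,y,z0,yaw,zs=(.048,.088)):
    c,s=np.cos(yaw),np.sin(yaw);P=[]
    for a in(-.015,.015):
        for b in(-.007,.007):
            for h in zs: P.append(proj(n,(x+c*a-s*b,y+s*a+c*b,z0+h)))
    return cv2.convexHull(np.array(P,np.float32))[:,0]
def segm(n,im,u,v,w=22):
    h=cv2.cvtColor(im,cv2.COLOR_BGR2HSV).astype(int)
    return im.astype(int)
def model(n,p,u0,v0,w,S=8):
    m=np.zeros((2*w*S,2*w*S),np.uint8)
    q=(hull(n,*p)-[u0-w-.0,v0-w-.0]+.5)*S-.5
    cv2.fillConvexPoly(m,np.round(q*16).astype(np.int32),255,shift=4)
    return cv2.resize(m,(2*w,2*w),interpolation=cv2.INTER_AREA)/255.
E
python3 - <<'E'
from fitkey import *
V={"top":(377,223,14),"side":(337,152,16)}
M={}
for n,(u,v,w) in V.items():
    im=cv2.imread(n+"_0.png")[v-w:v+w,u-w:u+w].astype(float)
    g=im[:,:,1]; M[n]=im
    print(n);print(g[4:26,4:28].astype(int))
np.savez("M.npz",**M)
t=cv2.imread("top_0.png");s=cv2.imread("side_0.png")
r=lambda im,u,v,w=12,h=9:cv2.resize(im[v-h:v+h,u-w:u+w],(400,300),interpolation=cv2.INTER_LANCZOS4)
cv2.imwrite("pics/z2.png",np.vstack([np.hstack([r(t,306,219),r(t,376,223)]),np.hstack([r(s,289,186),r(s,337,153,16,12)])]))
E
```

```text
top
[[ 63  63  63  63  63  64  64  63  64  63  63  62  63  62  62  62  61  61
   62  62  61  61  61  60]
 [ 64  64  64  62  63  63  63  63  63  63  64  62  64  62  61  60  54  55
   61  62  60  58  59  58]
 [ 64  64  64  64  63  64  64  63  64  64  63  63  60  55  48  46  43  44
   55  59  58  57  56  57]
 [ 64  62  63  62  62  62  62  63  63  61  60  55  48  44  41  40  39  41
   54  59  58  58  58  58]
 [ 62  63  63  62  62  60  60  60  60  54  45  43  40  39  39  39  39  41
   53  61  61  62  62  63]
 [ 63  64  63  63  63  62  61  60  56  46  43  42  42  40  40  39  40  41
   54  61  63  64  63  63]
 [ 64  64  64  64  65  66  66  62  72  82  85  87  73  44  41  40  40  41
   55  63  64  64  64  64]
 [ 63  63  63  64  66  82 110 128 163 194 198 191 146  64  42  40  40  40
   45  57  63  64  63  63]
 [ 60  60  60  60  67  96 123 136 170 203 204 193 150  69  41  39  40  39
   42  55  61  62  62  62]
 [ 59  59  59  63  78 104 125 131 160 201 197 189 153  74  41  38  39  37
   40  55  62  63  62  62]
 [ 61  60  62  74  91 102 124 130 152 192 195 193 163  92  44  37  38  38
   40  56  6
[... 2654 characters left out ...]
30  29  31  30  30  27  49  66  74  76  81  83  81  84  76  57  32
   31  31  32  31  31  31]
 [ 30  31  30  30  31  30  26  38  49  43  61  80  84  79  88  77  43  33
   32  32  31  30  30  31]
 [ 32  31  30  30  30  28  27  28  47  48  49  57  98  76  85  51  32  31
   32  31  30  29  29  28]
 [ 30  30  28  28  28  28  29  29  36  38  47  54  55  54  55  34  31  30
   32  30  29  29  29  31]
 [ 25  29  28  28  28  28  28  30  32  31  28  41  34  29  33  32  31  31
   29  28  29  31  31  24]
 [ 18  20  27  28  29  30  30  31  32  32  29  32  32  32  32  32  29  30
   29  30  30  30  25  14]
 [ 18  18  20  25  31  32  32  32  31  32  31  32  31  31  30  30  29  30
   30  30  29  23  14  12]]
```

View pics/z2.png

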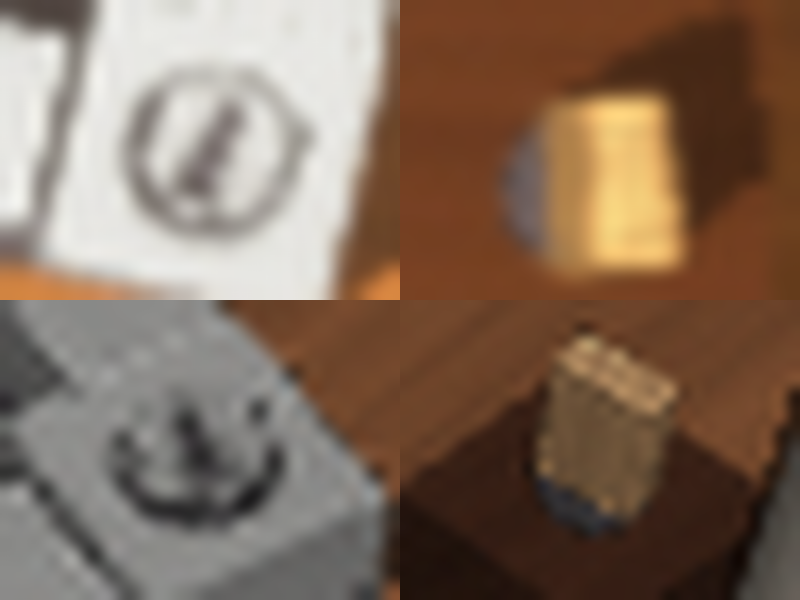

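The slot in the top view runs from (304.6,220.9) to (307.6,216.1), turned about 15° clockwise of the fixture's x. The key handle's top face is centred at about (377.5,224.4) in top and (337.9,146.3) in side. Next I triangulate.

```bash
cat >> h.py <<'E'
def rel(p,yaw,tilt=None):
    """shift (cm, tool axes) and rotvec to reach TCP p with tool pointing down and tool x at yaw"""
    s=bot.get_state();R0=Ro.from_rotvec(s["orientation"]).as_matrix()
    c,q=np.cos(yaw),np.sin(yaw);R1=np.array([[c,q,0],[q,-c,0],[0,0,-1.]])
    print("turn",Ro.from_matrix(R0.T@R1).as_rotvec().round(3),"shift cm",(R0.T@(np.array(p)-s["tcp_pos"])*100).round(2),"yaw now",np.arctan2(R0[1,0],R0[0,0]).round(4),"q",s["qpos"].round(2))
E
python3 - <<'E'
from h import *
k=tri([("top",377.5,224.4),("side",337.9,146.3)]);print("keytop",k,proj("top",k),proj("side",k))
for z in (.094,): print(atz("top",377.5,224.4,z),atz("side",337.9,146.3,z))
# right edge in top view for yaw
a=atz("top",379.6,219.7,.094);b=atz("top",380.5,229.5,.094);print("yawkey",np.arctan2(*(a-b)[[1,0]]))
for n,o in(("open",[("top",306.4,218.6),("side",289-12+196/16.67-.5,186-9+155/16.67-.5)]),):
    X=tri(o);print(n,X,o,[proj(m,X) for m,_,_ in o])
a=atz("top",304.6,220.9,.053);b=atz("top",307.6,216.1,.053);print("slot yaw",np.arctan2(*(b-a)[[1,0]]),np.linalg.norm(a-b))
# stand top depth cloud & key top
d=np.load("top_d.npy");pts=[]
for v in range(200,250):
  for u in range(355,400):
    P=atd("top",u,v,d[v,u]);pts.append(P)
pts=np.array(pts);S=pts[(pts[:,2]>.044)&(pts[:,2]<.056)];T=pts[(pts[:,2]>.085)&(pts[:,2]<.11)]
print("stand",len(S),cv2.minAreaRect(S[:,:2].astype(np.float32)*1000),np.median(S[:,2]));print("top",len(T),cv2.minAreaRect(T[:,:2].astype(np.float32)*1000),np.median(T[:,2]),T.mean(0))
pts=[]
for v in range(130,235):
  for u in range(220,340):
    pts.append(atd("top",u,v,d[v,u]))
pts=np.array(pts);F=pts[(pts[:,2]>.042)&(pts[:,2]<.058)]
r=cv2.minAreaRect(F[:,:2].astype(np.float32)*1000);print("frame",len(F),r,np.median(F[:,2]))
rel((k[0],k[1],k[2]+.06),.07+np.pi)
E
```

```text
keytop [ 0.45953129 -0.30558167  0.09547796] (np.float64(377.50930800193146), np.float64(224.41196777836834)) (np.float64(337.8858296681882), np.float64(146.2995491664404))
[ 0.45960323 -0.30589809  0.094     ] [ 0.4602745  -0.30700275  0.094     ]
yawkey 0.05381864849124275
open [ 0.48340371 -0.10749621  0.0536254 ] [('top', 306.4, 218.6), ('side', 288.2576484703059, 185.79814037192563)] [(np.float64(306.4165296779122), np.float64(218.61893249491004)), (np.float64(288.23314728218213), np.float64(185.79671151970769))]
slot yaw -0.589417205756978 0.016428561594309263
stand 471 ((459.6426086425781, -304.71527099609375), (70.43189239501953, 70.54307556152344), 87.39813232421875) 0.04984653251624005
top 61 ((460.76629638671875, -306.8761291503906), (14.995718002319336, 28.49034881591797), 88.21105194091797) 0.09303466630328083 [ 0.4596495  -0.3060915   0.09307549]Traceback (most recent call last):
  File "<stdin>", line 19, in <module>
  File "h.py", line 15, in atd
    c,d=ray(n,u,v); return c+d*dep
        ~~~^^^^^^^
  File "h.py", line 7, in ray
    K,k1,R,t=cam(n); x,y=(u-K[0,2])/K[0,0],(v-K[1,2])/K[1,1]
             ~~~^^^
  File "h.py", line 5, in cam
    p=bot.camera_params(n); return np.array(p["intrinsics"]),p["k1"],np.array(p["R"]),np.array(p["t"])
ValueError: time passes only in moves, steps and waits
```

```bash
python3 - <<'E'
s=open("h.py").read()
s=s.replace("def cam(n):","import functools\n@functools.lru_cache(None)\ndef cam(n):")
open("h.py","w").write(s)
E
python3 - <<'E'
from h import *
d=np.load("top_d.npy")
pts=np.array([atd("top",u,v,d[v,u]) for v in range(130,235) for u in range(220,340)])
F=pts[(pts[:,2]>.042)&(pts[:,2]<.058)]
F=F[(F[:,0]>.44)&(F[:,0]<.75)&(abs(F[:,1]+.02)<.2)]
r=cv2.minAreaRect(F[:,:2].astype(np.float32)*1000);print("frame",len(F),r,np.median(F[:,2]))
q=[(u,v) for v in range(214,224) for u in range(301,312)]
print(np.round([[atd("top",u,v,d[v,u])[2]*1000 for u in range(300,314)] for v in range(212,226)]).astype(int))
rel((.460,-.306,.160),.03+np.pi)
E
```

```text
frame 3735 ((593.922119140625, -28.735382080078125), (261.5508728027344, 221.53738403320312), 74.92830657958984) 0.0497652683155132
[[  50   48   52   47   53   56   49   48   50   45   51   48   48   49]
 [  49   51   49   49   58   50   48   53   52   50   51   51   46   49]
 [1422   48   47   51   22   32   54   54   32   54   48   50   49   51]
 [  54   47   54   21   56   55 1422   59   52   54   50   46   46   49]
 [  54   57   24   52   55   56   55   51   49   54   51   52   50   47]
 [  51   52   25   54   57   60   56   49   52   55   59   45   48   49]
 [  47   50   51   57   60   57 1422   49   59   53   60   32   51   50]
 [  51   55   55   60   56   56   52   50   56   64   59   33   48   55]
 [  49   53   26   59   53   54   51   51   56   58   55   43   50   49]
 [  47   55   23   56   55   54   53   53   57   60   55   49   53   51]
 [  55   51   50   26   55   54   49   53   52   60   43   49   56   47]
 [  44   51   48   52   24   26   26   27   26   46   46   53   47   53]
 [  52   52   49   45   53   51   53   50   49   54   53   46   51   43]
 [  59   49   50   47   52   51   55   49   53   53   51   51   52   46]]
turn [-0.000e+00 -2.000e-03 -2.822e+00] shift cm [ 32.72 -17.95   5.36] yaw now 0.3498 q [-1.32  0.49  1.35  0.    1.3  -0.1 ]
```

```bash
python3 -m pendant '0 0 -0.9 32.7 -18 3 1;0 0 -0.9 32.7 -18 3 1;0 0 -0.9 32.7 -18 3 1;0 0 -0.9 32.7 -18 3 1;0 0 -0.9 32.7 -18 3 1' && python3 -m pendant '0 0 -0.9 0 0 0 1;0 0 -0.9 0 0 0 1;0 0 -0.9 0 0 0 1;0 0 -0.9 0 0 0 1;0 0 -0.9 0 0 0 1'; python3 -c "
from h import *
rel((.460,-.306,.130),.03+np.pi)"
```

```text
t: 0.72
tcp_pos: [0.42, -0.3508, 0.1886]
orientation: [-2.543, -1.845, -0.0]
wrist_force: [0.9, -1.0, -0.7]
finger_gap: 1.0
grip_force: 0.0
t: 1.35
tcp_pos: [0.4189, -0.3523, 0.1886]
orientation: [-1.487, -2.767, -0.0]
wrist_force: [0.3, 0.3, 0.7]
finger_gap: 1.002
grip_force: 0.0
turn [ 0.000e+00 -1.000e-03 -1.016e+00] shift cm [1.59 5.98 5.86] yaw now 2.1554 q [-0.81  0.41  1.57  0.    1.16 -1.39]
```

```bash
python3 -m pendant '0 0 -1.016 1.6 6 5.9 1;0 0 -1.016 1.6 6 5.9 1;0 0 -1.016 1.6 6 5.9 1;0 0 -1.016 1.6 6 5.9 1;0 0 -1.016 1.6 6 5.9 1'
python3 - <<'E'
from h import *
rel((.460,-.306,.059),.03+np.pi)
s=cv2.imread
t,_=bot.read_camera("top");sd,_=bot.read_camera("side")
r=lambda im,u,v,w=40,h=30:cv2.resize(im[v-h:v+h,u-w:u+w,::-1],(400,300),interpolation=cv2.INTER_CUBIC)
cv2.imwrite("pics/a.png",np.hstack([r(t,377,223),r(sd,337,150)]))
E
```

```text
t: 1.98
tcp_pos: [0.4604, -0.3061, 0.1296]
orientation: [-0.075, -3.14, -0.001]
wrist_force: [-0.8, -0.7, -0.1]
finger_gap: 0.999
grip_force: 0.0
turn [ 0.    -0.001 -0.078] shift cm [0.04 0.   7.06] yaw now 3.0937 q [-0.69  0.49  1.62  0.    1.03 -2.22]
```

View pics/a.png

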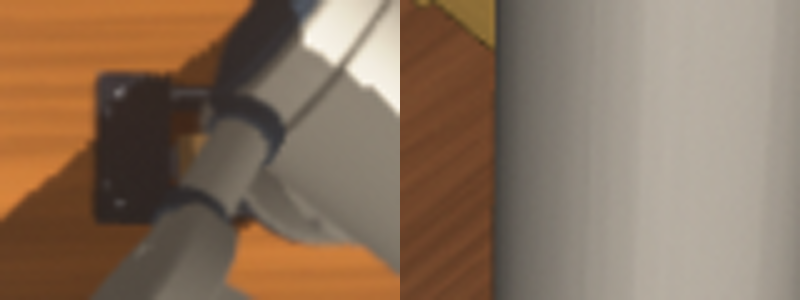

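The arm hides the key in both views here, and the gripper sits centred over it, so I descend watching the force and grip.

```bash
python3 -m pendant '0 0 -0.078 0 0 3 1;0 0 -0.078 0 0 5 1;0 0 -0.078 0 0 6.5 1;0 0 -0.078 0 0 7.0 1;0 0 -0.078 0 0 7.0 1' && python3 -m pendant '0 0 0 0 0 0 -1;0 0 0 0 0 0 -1;0 0 0 0 0 0 -1;0 0 0 0 0 0 -1;0 0 0 0 0 0 -1'  && python3 -m pendant '0 0 0 0 0 0 -1;0 0 0 0 0 0 -1;0 0 0 0 0 0 -1'; python3 -c "
from h import *
s=bot.get_state();print(s['wrist_force'],s['moment'],s['tcp_pos'],s['finger_gap']*91);rel((.460,-.306,.159),.03+np.pi)"
```

```text
t: 2.7
tcp_pos: [0.4606, -0.3063, 0.06]
orientation: [0.035, -3.141, -0.0]
wrist_force: [1.0, -0.3, -0.5]
finger_gap: 1.002
grip_force: 0.0
t: 3.32
tcp_pos: [0.4606, -0.3063, 0.0599]
orientation: [-0.037, 3.141, -0.0]
wrist_force: [0.1, -0.9, -0.6]
finger_gap: 0.486
grip_force: 0.0
t: 3.7
tcp_pos: [0.4606, -0.3063, 0.0599]
orientation: [-0.037, 3.141, -0.0]
wrist_force: [-0.9, -0.4, -0.4]
finger_gap: 0.153
grip_force: 0.2
[-0.94358311 -0.4037412  -0.4392439 ] [ 0.03307285 -0.12477751 -0.03537535] [ 0.46056342 -0.30632948  0.05988896] 13.926776203611093
turn [-0.     0.    -0.006] shift cm [ 0.06  0.03 -9.91] yaw now -3.1179 q [-0.69  0.59  1.68 -0.    0.87 -2.29]
```

```bash
python3 -m pendant '0 0 0 0 0 0 -1;0 0 0 0 0 0 -1;0 0 0 0 0 0 -1;0 0 0 0 0 0 -1;0 0 0 0 0 -0.3 -1' && python3 -m pendant '0 0 0 0 0 -1 -1;0 0 0 0 0 -3 -1;0 0 0 0 0 -6 -1;0 0 0 0 0 -9 -1;0 0 0 0 0 -9 -1'; python3 -c "
from h import *
rel((.4836,-.1075,.140),-.55+np.pi)"
```

```text
t: 4.32
tcp_pos: [0.4604, -0.3061, 0.0628]
orientation: [0.037, -3.141, -0.001]
wrist_force: [-0.4, 0.0, -0.3]
finger_gap: 0.151
grip_force: 30.0
t: 4.95
tcp_pos: [0.4616, -0.3072, 0.1556]
orientation: [-0.037, 3.138, -0.005]
wrist_force: [-0.2, -0.2, -1.5]
finger_gap: 0.152
grip_force: 30.0
turn [-0.002  0.004  0.574] shift cm [-2.67 19.91  1.51] yaw now -3.1179 q [-0.69  0.46  1.6   0.    1.08 -2.29]
```

```bash
python3 -m pendant '0 0 0.574 -2.7 19.9 0.5 -1;0 0 0.574 -2.7 19.9 0.5 -1;0 0 0.574 -2.7 19.9 0.5 -1;0 0 0.574 -2.7 19.9 0.5 -1;0 0 0.574 -2.7 19.9 0.5 -1'
python3 - <<'E'
from h import *
rel((.4836,-.1075,.125),-.55+np.pi)
t,_=bot.read_camera("top");sd,_=bot.read_camera("side")
cv2.imwrite("b_t.png",t[:,:,::-1]);cv2.imwrite("b_s.png",sd[:,:,::-1])
r=lambda im,u,v,w=40,h=30:cv2.resize(im[v-h:v+h,u-w:u+w,::-1],(400,300),interpolation=cv2.INTER_CUBIC)
cv2.imwrite("pics/b.png",np.hstack([r(t,306,218),r(sd,289,175)]))
E
```

```text
t: 5.58
tcp_pos: [0.4823, -0.1044, 0.1475]
orientation: [-0.85, -3.023, -0.0]
wrist_force: [-0.8, -0.9, -2.1]
finger_gap: 0.149
grip_force: 30.0
turn [-0.    -0.001  0.002] shift cm [-0.27 -0.19  2.25] yaw now 2.5933 q [-0.33  0.4   1.74  0.    1.   -1.36]
```

View pics/b.png

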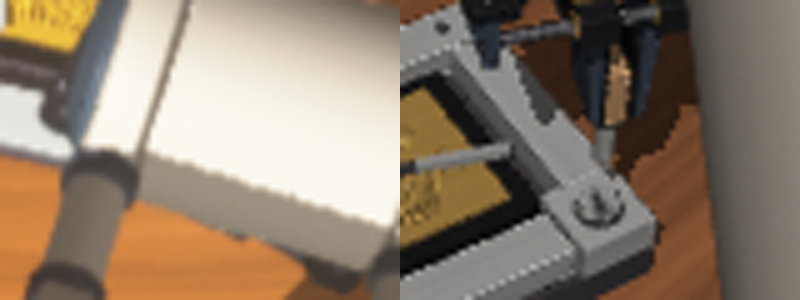

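The side view shows the blade hanging above the open stud: tip at about (289.6,178.4), stud at about (288.3,185.8). The arm hides the stud from the top camera. I lower to about 7 mm above the stud and compare in the side view.

```bash
python3 -m pendant '0 0 0 -0.15 -0.15 1.5 -1;0 0 0 -0.15 -0.15 2.5 -1;0 0 0 -0.15 -0.15 3.1 -1;0 0 0 -0.15 -0.15 3.1 -1;0 0 0 -0.15 -0.15 3.1 -1'
python3 - <<'E'
from h import *
rel((.4836,-.1075,.125),-.55+np.pi)
ims=[bot.read_camera("side")[0].astype(float) for _ in range(4)]
sd=np.mean(ims,0).astype(np.uint8)[:,:,::-1]
cv2.imwrite("c_s.png",sd)
s=bot.get_state();p=s["tcp_pos"]
e=p-[0,0,.0539];print(p,"edge px",proj("side",e),"shank low px",proj("side",e+[0,0,.008]),"collar",proj("side",e+[0,0,.046]), "stud est px",proj("side",(.4836,-.1075,.0553)))
s0=cv2.imread("side_0.png")
r=lambda im,u,v,w=16,h=12:cv2.resize(im[v-h:v+h,u-w:u+w],(400,300),interpolation=cv2.INTER_CUBIC)
cv2.imwrite("pics/c.png",np.hstack([r(sd,289,178),r(s0,289,186)]))
E
```

```text
t: 6.3
tcp_pos: [0.4835, -0.1089, 0.1171]
orientation: [0.853, 3.023, -0.0]
wrist_force: [-0.5, 0.1, -0.6]
finger_gap: 0.154
grip_force: 30.0
turn [ 0.  0. -0.] shift cm [ 0.06  0.13 -0.79] yaw now 2.5913 q [-0.34  0.44  1.77 -0.    0.92 -1.36]
[ 0.48345841 -0.10878695  0.11714753] edge px (np.float64(288.69975343146564), np.float64(183.44351660193405)) shank low px (np.float64(288.8587509452748), np.float64(181.66996598084154)) collar (np.float64(289.6383465654002), np.float64(172.97227216965626)) stud est px (np.float64(288.2171716281416), np.float64(185.39584633459577))
```

View pics/c.png

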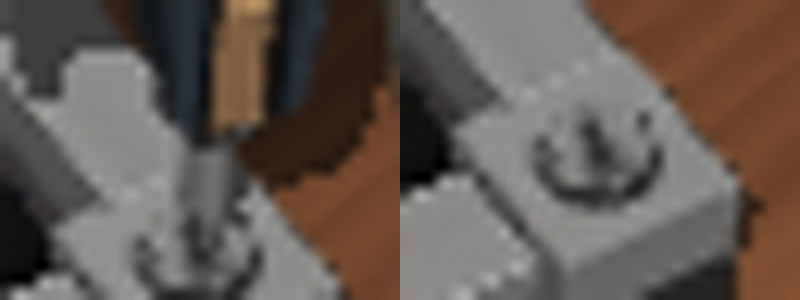

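The blade hangs over the slot as modelled, with the shank axis at u≈289.4 against 289.0 expected. Next I refine the slot's centre and direction from the initial pictures, using the dark pixels inside the head.

Run:
```python
from h import *
from scipy.optimize import minimize
# fit stud pattern: bright head, dark ring r 13, dark slot 19x5 with fixed z, in each view
for n,z0 in(("top",.0553),("side",.0553)):
    g=cv2.imread(n+"_0.png").astype(float).mean(2)
    c=proj(n,(.4836,-.1075,z0));u0,v0=int(c[0]),int(c[1])
    W=5;L=np.array([[atz(n,u,v,z0)[:2] for u in range(u0-W,u0+W+1)] for v in range(v0-W,v0+W+1)])
    G=g[v0-W:v0+W+1,u0-W:u0+W+1]
    px=.0026
    sg=lambda x:1/(1+np.exp(-x/.0008))
    def model(p):
        d=L-p[:2];c,s=np.cos(p[2]),np.sin(p[2]);a=d[...,0]*c+d[...,1]*s;b=-d[...,0]*s+d[...,1]*c;r=np.hypot(a,b)
        slot=sg(.0095-abs(a))*sg(.0025-abs(b))
        A=np.stack([np.ones_like(r),slot],-1)
        w=(r<.0115)
        co,*_=np.linalg.lstsq(A[w],G[w],rcond=None)
        return ((A[w]@co-G[w])**2).mean(),co
    # scan centre & yaw
    best=[]
    for x in np.arange(.478,.490,.0005):
        for y in np.arange(-.1135,-.1015,.0005):
            for a in np.arange(-1.0,-.1,.05):
                e,co=model((x,y,a))
                if co[1]<0: best.append((e/max(1,co[1]**2),x,y,a))
    best.sort();print(n,np.round(best[:5],4))
```

```text
top [[ 0.0242  0.483  -0.107  -0.5   ]
 [ 0.0244  0.4835 -0.107  -0.5   ]
 [ 0.0247  0.483  -0.107  -0.45  ]
 [ 0.025   0.4835 -0.107  -0.45  ]
 [ 0.0257  0.4835 -0.107  -0.55  ]]
side [[ 0.0227  0.483  -0.1075 -0.55  ]
 [ 0.0228  0.483  -0.1075 -0.6   ]
 [ 0.0244  0.483  -0.1075 -0.5   ]
 [ 0.0254  0.483  -0.1075 -0.65  ]
 [ 0.0255  0.4835 -0.1075 -0.6   ]]
```

```bash
python3 -m pendant '0 0 -0.02 0.07 0.12 0 -1;0 0 -0.02 0.07 0.12 0.2 -1;0 0 -0.02 0.07 0.12 0.4 -1;0 0 -0.02 0.07 0.12 0.5 -1;0 0 -0.02 0.07 0.12 0.6 -1'; python3 -m pendant '0 0 0 0 0 0.05 -1;0 0 0 0 0 0.1 -1;0 0 0 0 0 0.1 -1'; python3 -m pendant '0 0 0 0 0 0.05 -1;0 0 0 0 0 0.1 -1;0 0 0 0 0 0.1 -1'
```

```text
t: 7.12
tcp_pos: [0.4833, -0.1074, 0.1108]
orientation: [-0.823, -3.032, -0.0]
wrist_force: [-0.1, -0.3, -1.4]
finger_gap: 0.153
grip_force: 30.0
t: 7.5
tcp_pos: [0.4833, -0.1074, 0.1099]
orientation: [0.823, 3.032, -0.0]
wrist_force: [-0.3, -1.0, -1.2]
finger_gap: 0.154
grip_force: 30.0
t: 7.88
tcp_pos: [0.4833, -0.1074, 0.1088]
orientation: [-0.823, -3.032, -0.0]
wrist_force: [-0.0, 0.8, -1.9]
finger_gap: 0.149
grip_force: 30.0
```

```bash
for i in 1; do python3 -m pendant '0 0 0 0 0 0.05 -1;0 0 0 0 0 0.1 -1;0 0 0 0 0 0.1 -1'; done; python3 -m pendant '0 0 0 0 0 0.05 -1;0 0 0 0 0 0.05 -1'; python3 -m pendant '0 0 0 0 0 0.05 -1;0 0 0 0 0 0.05 -1'
```

```text
t: 8.25
tcp_pos: [0.4833, -0.1074, 0.1078]
orientation: [-0.823, -3.032, -0.0]
wrist_force: [-0.2, 0.5, -1.0]
finger_gap: 0.153
grip_force: 30.0
t: 8.5
tcp_pos: [0.4833, -0.1074, 0.1073]
orientation: [-0.823, -3.032, -0.0]
wrist_force: [0.3, -0.4, -1.1]
finger_gap: 0.156
grip_force: 30.0
t: 8.75
tcp_pos: [0.4833, -0.1074, 0.1069]
orientation: [-0.823, -3.032, 0.0]
wrist_force: [-0.3, -0.1, -0.8]
finger_gap: 0.152
grip_force: 30.0
```

```bash
python3 -m pendant '0 0 0 0 0 0.05 -1;0 0 0 0 0 0.1 -1;0 0 0 0 0 0.1 -1';python3 -m pendant '0 0 0 0 0 0.05 -1;0 0 0 0 0 0.05 -1';  python3 -m pendant '0 0 0 0 0 0.05 -1;0 0 0 0 0 0.05 -1'
```

```text
t: 9.12
tcp_pos: [0.4833, -0.1074, 0.1058]
orientation: [-0.823, -3.032, -0.0]
wrist_force: [-0.0, 0.5, -0.4]
finger_gap: 0.147
grip_force: 30.0
t: 9.38
tcp_pos: [0.4833, -0.1074, 0.1054]
orientation: [-0.823, -3.032, -0.0]
wrist_force: [0.2, 0.1, -0.3]
finger_gap: 0.153
grip_force: 30.0
t: 9.62
tcp_pos: [0.4833, -0.1074, 0.1048]
orientation: [-0.823, -3.032, -0.0]
wrist_force: [-0.3, 0.7, -0.7]
finger_gap: 0.154
grip_force: 30.0
```

```bash
python3 -m pendant '0 0 0 0 0 0.03 -1;0 0 0 0 0 0.05 -1';python3 -m pendant '0 0 0 0 0 0.03 -1;0 0 0 0 0 0.03 -1'|grep -E "pos|wrist";  python3 -m pendant '0 0 0 0 0 0.03 -1;0 0 0 0 0 0.03 -1'|grep -E "pos|wrist"; python3 -m pendant '0 0 0 0 0 0.03 -1;0 0 0 0 0 0.03 -1'|grep -E "pos|wrist"
```

```text
t: 9.88
tcp_pos: [0.4834, -0.1074, 0.1045]
orientation: [0.823, 3.032, 0.0]
wrist_force: [-1.0, -0.3, 5.4]
finger_gap: 0.152
grip_force: 30.0
tcp_pos: [0.4834, -0.1074, 0.1043]
wrist_force: [-1.9, -0.1, 7.8]
tcp_pos: [0.4834, -0.1074, 0.1041]
wrist_force: [-2.7, 0.5, 10.0]
tcp_pos: [0.4835, -0.1074, 0.1039]
wrist_force: [-2.4, 0.8, 11.8]
```

The blade reached the slot floor (contact at TCP z≈0.1047, as predicted). I back off slightly and start turning clockwise.

```bash
python3 -m pendant '0 0 0 0 0 -0.02 -1;0 0 0.1 0 0 -0.02 -1;0 0 0.2 0 0 -0.02 -1;0 0 0.2 0 0 -0.02 -1'|grep -E "pos|wrist|ori"; python3 -m pendant '0 0 0.1 0 0 0 -1;0 0 0.2 0 0 0 -1;0 0 0.2 0 0 0 -1'|grep -E "pos|wrist|ori"; python3 -c "
from h import *
print(bot.get_state()['moment']);rel((.4834,-.1074,.1042),-.53-.4+np.pi)"
```

```text
tcp_pos: [0.4835, -0.1076, 0.104]
orientation: [1.124, 2.933, -0.0]
wrist_force: [-2.1, -0.7, 7.6]
tcp_pos: [0.4837, -0.1075, 0.104]
orientation: [1.411, 2.806, 0.0]
wrist_force: [-1.2, -0.5, 7.6]
[0.05436846 0.03919784 0.01664169]
turn [ 0.     0.001 -0.002] shift cm [ 0.02 -0.01 -0.02] yaw now 2.2097 q [-0.34  0.46  1.79 -0.    0.89 -0.98]
```

```bash
python3 -m pendant '0 0 0.1 0 0 0.02 -1;0 0 0.2 0 0 0.02 -1;0 0 0.2 0 0 0.02 -1'|grep -E "pos|wrist|ori"; python3 -m pendant '0 0 0.05 0 0 0 -1;0 0 0.1 0 0 0 -1;0 0 0.1 0 0 0 -1'|grep -E "pos|wrist|ori"; for k in 1; do python3 -m pendant '0 0 0.03 0 0 0 -1;0 0 0.06 0 0 0 -1;0 0 0.06 0 0 0 -1'|grep -E "pos|wrist|ori"; done; python3 -m pendant '0 0 0.03 0 0 0 -1;0 0 0.06 0 0 0 -1;0 0 0.06 0 0 0 -1'|grep -E "pos|wrist|ori"
```

```text
tcp_pos: [0.4838, -0.1074, 0.104]
orientation: [1.684, 2.651, 0.001]
wrist_force: [0.3, 1.5, 11.5]
tcp_pos: [0.4839, -0.1074, 0.104]
orientation: [1.813, 2.564, 0.001]
wrist_force: [0.1, 3.1, 9.9]
tcp_pos: [0.484, -0.1073, 0.104]
orientation: [1.889, 2.509, 0.001]
wrist_force: [-0.0, 3.4, 10.2]
tcp_pos: [0.4841, -0.1073, 0.104]
orientation: [1.963, 2.451, 0.002]
wrist_force: [0.8, 3.1, 9.9]
```

```bash
python3 -m pendant '0 0 0.03 0 0 0 -1;0 0 0.06 0 0 0 -1;0 0 0.06 0 0 0 -1'|grep -E "pos|wrist|ori"; python3 -m pendant '0 0 0.03 0 0 0 -1;0 0 0.06 0 0 0 -1;0 0 0.06 0 0 0 -1'|grep -E "pos|wrist|ori"; python3 -m pendant '0 0 0.03 0 0 0 -1;0 0 0.06 0 0 0 -1;0 0 0.06 0 0 0 -1'|grep -E "pos|wrist"; python3 -m pendant '0 0 0.03 0 0 0 -1;0 0 0.06 0 0 0 -1;0 0 0.06 0 0 0 -1'|grep -E "pos|wrist"
```

```text
tcp_pos: [0.4841, -0.1073, 0.104]
orientation: [2.036, 2.391, 0.002]
wrist_force: [1.3, 3.6, 9.2]
tcp_pos: [0.4842, -0.1073, 0.104]
orientation: [2.107, 2.329, 0.002]
wrist_force: [1.6, 3.5, 8.6]
tcp_pos: [0.4842, -0.1073, 0.104]
wrist_force: [1.9, 3.1, 8.2]
tcp_pos: [0.4843, -0.1073, 0.104]
wrist_force: [2.2, 3.2, 8.7]
```

```bash
python3 -m pendant '0 0 0.03 0 0 0.01 -1;0 0 0.06 0 0 0.01 -1;0 0 0.06 0 0 0.01 -1'|grep -E "pos|wrist|ori"; python3 -m pendant '0 0 0.03 0 0 0 -1;0 0 0.06 0 0 0 -1;0 0 0.06 0 0 0 -1'|grep -E "pos|wrist|ori"; python3 -m pendant '0 0 0.03 0 0 0 -1;0 0 0.06 0 0 0 -1;0 0 0.06 0 0 0 -1'|grep -E "pos|wrist"; python3 -c "
from h import *
print(bot.get_state()['moment']);rel((.4834,-.1074,.1042),-.263+np.pi)"
```

```text
tcp_pos: [0.4844, -0.1073, 0.104]
orientation: [2.308, 2.13, 0.003]
wrist_force: [1.7, 4.3, 10.0]
tcp_pos: [0.4844, -0.1073, 0.104]
orientation: [2.37, 2.059, 0.003]
wrist_force: [2.3, 4.1, 9.6]
tcp_pos: [0.4845, -0.1073, 0.104]
wrist_force: [2.9, 3.7, 8.5]
[ 0.96640987 -0.67817017  0.08279209]
turn [ 2.000e-03  1.000e-03 -1.508e+00] shift cm [-0.03 -0.1  -0.02] yaw now 1.3706 q [-0.34  0.46  1.79  0.    0.89 -0.14]
```

```bash
python3 -m pendant '0 0 0.03 0 0 0 -1;0 0 0.05 0 0 0 -1;0 0 0.05 0 0 0 -1'|grep -E "pos|wrist"; python3 -m pendant '0 0 0.03 0 0 0 -1;0 0 0.05 0 0 0 -1;0 0 0.05 0 0 0 -1'|grep -E "pos|wrist"; python3 -m pendant '0 0 0.03 0 0 0 -1;0 0 0.05 0 0 0 -1;0 0 0.05 0 0 0 -1'|grep -E "pos|wrist"; python3 -c "
from h import *
print(bot.get_state()['moment']);rel((.4834,-.1074,.1042),-.263+np.pi)"
```

```text
tcp_pos: [0.4846, -0.1073, 0.104]
wrist_force: [2.6, 4.5, 8.9]
tcp_pos: [0.4846, -0.1073, 0.104]
wrist_force: [3.4, 3.6, 9.1]
tcp_pos: [0.4847, -0.1073, 0.104]
wrist_force: [3.9, 4.2, 8.3]
[ 0.95009321 -0.95297039  0.06849063]
turn [ 0.003  0.002 -1.658] shift cm [-0.05 -0.12 -0.02] yaw now 1.2207 q [-0.34  0.46  1.79  0.    0.89  0.01]
```

```bash
python3 -m pendant '0 0 0.03 -0.03 -0.06 0.01 -1;0 0 0.05 -0.03 -0.06 0.01 -1;0 0 0.05 -0.03 -0.06 0.01 -1'|grep -E "pos|wrist"; python3 -m pendant '0 0 0.03 0 0 0 -1;0 0 0.05 0 0 0 -1;0 0 0.05 0 0 0 -1'|grep -E "pos|wrist"; python3 -m pendant '0 0 0.03 0 0 0 -1;0 0 0.05 0 0 0 -1;0 0 0.05 0 0 0 -1'|grep -E "pos|wrist"; python3 -c "
from h import *
print(bot.get_state()['moment']);rel((.4834,-.1074,.1042),-.263+np.pi)
sd=np.mean([bot.read_camera('side')[0].astype(float) for _ in range(3)],0).astype(np.uint8)[:,:,::-1]
s0=cv2.imread('side_0.png')
r=lambda im,u,v,w=16,h=12:cv2.resize(im[v-h:v+h,u-w:u+w],(400,300),interpolation=cv2.INTER_CUBIC)
cv2.imwrite('pics/d.png',np.hstack([r(sd,289,180),r(s0,289,186)]))
"
```

```text
tcp_pos: [0.4845, -0.1075, 0.104]
wrist_force: [5.2, 4.7, 6.3]
tcp_pos: [0.4845, -0.1076, 0.1039]
wrist_force: [5.7, 3.5, 3.7]
tcp_pos: [0.4845, -0.1076, 0.1039]
wrist_force: [6.4, 2.1, 3.4]
[ 0.54759446 -1.50761037  0.00925837]
turn [ 0.004  0.002 -1.808] shift cm [-0.03 -0.11 -0.03] yaw now 1.0708 q [-0.34  0.46  1.79  0.    0.89  0.16]
```

View pics/d.png

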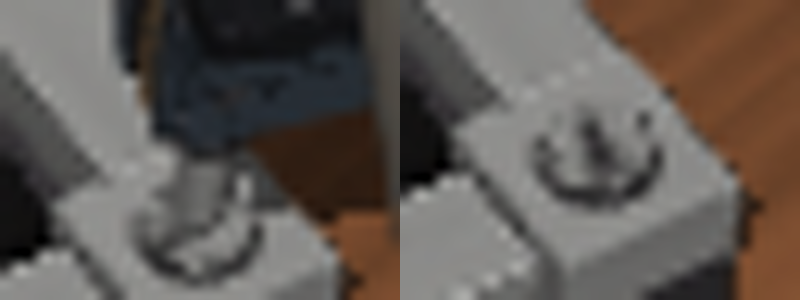

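The side view shows the slot has turned crosswise with the stud. The press force has fallen from 8 to 3.5 N, so the stud may be entering its catch. I relieve the side force and press on in small steps.

```bash
python3 -m pendant '0 0 0 0.07 0.07 0.0 -1;0 0 0 0.07 0.07 0.03 -1;0 0 0 0.07 0.07 0.03 -1'|grep -E "pos|wrist"; python3 -m pendant '0 0 0 0 0 0.03 -1;0 0 0 0 0 0.03 -1'|grep -E "pos|wrist"; python3 -c "
from h import *
print(bot.get_state()['moment'])"
```

```text
tcp_pos: [0.4846, -0.1075, 0.1033]
wrist_force: [6.7, -0.3, 3.2]
tcp_pos: [0.4846, -0.1075, 0.1029]
wrist_force: [5.6, -0.4, 2.4]
[-0.09504114 -1.50212789  0.08025184]
```

```bash
python3 -m pendant '0 0 0 0 0.03 0.03 -1;0 0 0 0 0.03 0.06 -1;0 0 0 0 0.03 0.1 -1;0 0 0 0 0.03 0.1 -1'|grep -E "pos|wrist"; python3 -m pendant '0 0 0 0 0 0.05 -1;0 0 0 0 0 0.1 -1;0 0 0 0 0 0.1 -1'|grep -E "pos|wrist"; python3 -m pendant '0 0 0 0 0 0.05 -1;0 0 0 0 0 0.08 -1;0 0 0 0 0 0.08 -1'|grep -E "pos|wrist"; python3 -c "
from h import *
print(bot.get_state()['moment'])"
```

```text
tcp_pos: [0.4846, -0.1075, 0.1018]
wrist_force: [6.5, -1.0, 2.7]
tcp_pos: [0.4846, -0.1075, 0.1008]
wrist_force: [6.9, 0.2, 2.6]
tcp_pos: [0.4846, -0.1075, 0.1001]
wrist_force: [5.5, -0.2, 2.3]
[ 0.07520089 -1.46143491  0.03112573]
```

```bash
python3 -m pendant '0 0 0 0 0 0.05 -1;0 0 0 0 0 0.07 -1;0 0 0 0 0 0.07 -1'|grep -E "pos|wrist"; python3 -m pendant '0 0 0 0 0 0.03 -1;0 0 0 0 0 0.05 -1;0 0 0 0 0 0.05 -1'|grep -E "pos|wrist"; python3 -m pendant '0 0 0 0 0 0.03 -1;0 0 0 0 0 0.04 -1;0 0 0 0 0 0.04 -1'|grep -E "pos|wrist"
```

```text
tcp_pos: [0.4847, -0.1075, 0.0996]
wrist_force: [4.4, 0.1, 7.6]
tcp_pos: [0.4847, -0.1076, 0.0994]
wrist_force: [2.7, 0.8, 17.1]
tcp_pos: [0.4848, -0.1076, 0.0993]
wrist_force: [1.1, 1.3, 23.7]
```

```bash
python3 -m pendant '0 0 0 0 0 -0.2 -1;0 0 0 0 0 -0.6 -1;0 0 0 0 0 -1.5 -1;0 0 0 0 0 -3 -1;0 0 0 0 0 -6 -1'|grep -E "pos|wrist|gap"
python3 - <<'E'
from h import *
rel((.4605,-.3063,.162),-3.1179)
sd=np.mean([bot.read_camera('side')[0].astype(float) for _ in range(3)],0).astype(np.uint8)[:,:,::-1]
cv2.imwrite('pics/e.png',cv2.resize(sd[130:220,230:350],(800,600),interpolation=cv2.INTER_CUBIC))
E
```

```text
tcp_pos: [0.4824, -0.1068, 0.1581]
wrist_force: [-0.5, -1.0, -0.8]
finger_gap: 0.153
turn [-0.003 -0.004 -2.094] shift cm [-18.56   7.63  -0.4 ] yaw now 1.0713 q [-0.34  0.38  1.73 -0.    1.03  0.16]
```

View pics/e.png

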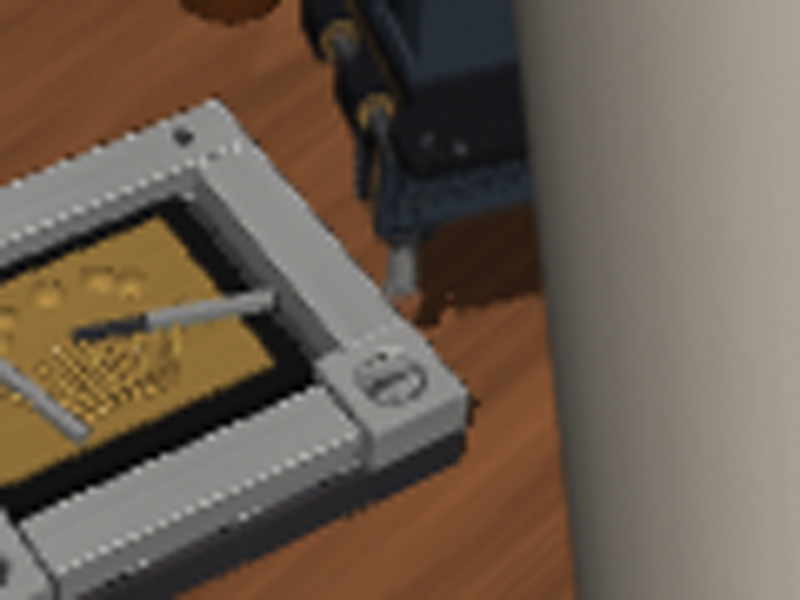

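The stud at picture (392,378) is now flush with its slot crosswise, and the key has come out cleanly. I go back to the stand.

```bash
python3 -m pendant '0 0 -0.9 -18.5 7.6 -0.4 -1;0 0 -0.9 -18.5 7.6 -0.4 -1;0 0 -0.9 -18.5 7.6 -0.4 -1;0 0 -0.9 -18.5 7.6 -0.4 -1;0 0 -0.9 -18.5 7.6 -0.4 -1'|grep pos; python3 -m pendant '0 0 -0.9 0 0 0 -1;0 0 -0.9 0 0 0 -1;0 0 -0.9 0 0 0 -1;0 0 -0.9 0 0 0 -1;0 0 -0.9 0 0 0 -1'|grep pos; python3 -m pendant '0 0 -0.294 0 0 0 -1;0 0 -0.294 0 0 0 -1;0 0 -0.294 0 0 0 -1'|grep pos;  python3 -c "
from h import *
print(bot.get_state()['moment']);rel((.4605,-.3063,.112),-3.1179)"
```

```text
tcp_pos: [0.4608, -0.3082, 0.1612]
tcp_pos: [0.4612, -0.3055, 0.1612]
tcp_pos: [0.4613, -0.3056, 0.1614]
[ 0.06815494 -0.15619791 -0.02818739]
turn [ 0.001 -0.002 -0.033] shift cm [ 0.07 -0.07  4.94] yaw now 3.1325 q [-0.69  0.45  1.59 -0.    1.1  -2.25]
```

```bash
python3 -m pendant '0 0 -0.033 0.07 -0.07 2 -1;0 0 -0.033 0.07 -0.07 4 -1;0 0 -0.033 0.07 -0.07 5 -1;0 0 -0.033 0.07 -0.07 5 -1'|grep -E "pos|wrist"; python3 -m pendant '0 0 0 0 0 0.3 -1;0 0 0 0 0 0.6 -1;0 0 0 0 0 0.9 -1;0 0 0 0 0 1.2 -1'|grep -E "pos|wrist"; python3 -m pendant '0 0 0 0 0 0.5 -1;0 0 0 0 0 1 -1;0 0 0 0 0 1.5 -1'|grep -E "pos|wrist";python3 -c "
from h import *
rel((.4605,-.3063,.0603),-3.1179)"
```

```text
tcp_pos: [0.4609, -0.3065, 0.1117]
wrist_force: [0.1, 0.4, -0.4]
tcp_pos: [0.4613, -0.3068, 0.1002]
wrist_force: [0.0, 0.8, -0.1]
tcp_pos: [0.4612, -0.3068, 0.0848]
wrist_force: [0.1, -0.3, -1.6]
turn [ 0.    -0.     0.001] shift cm [0.07 0.05 2.45] yaw now -3.117 q [-0.69  0.56  1.66  0.    0.92 -2.29]
```

```bash
python3 -m pendant '0 0 0 0.06 0.05 0.7 -1;0 0 0 0.06 0.05 1.4 -1;0 0 0 0.06 0.05 2 -1;0 0 0 0.06 0.05 2.25 -1;0 0 0 0.06 0.05 2.25 -1'|grep -E "pos|wrist"; python3 -m pendant '0 0 0 0 0 0.05 -1;0 0 0 0 0 0.1 -1;0 0 0 0 0 0.1 -1'|grep -E "pos|wrist"; python3 -m pendant '0 0 0 0 0 0.05 -1;0 0 0 0 0 0.1 -1;0 0 0 0 0 0.1 -1'|grep -E "pos|wrist"
```

```text
tcp_pos: [0.4606, -0.3063, 0.0626]
wrist_force: [0.1, 0.2, -0.7]
tcp_pos: [0.4607, -0.3064, 0.0619]
wrist_force: [0.2, -0.1, -1.4]
tcp_pos: [0.4606, -0.3063, 0.0607]
wrist_force: [-0.2, -0.0, -1.2]
```

```bash
python3 -m pendant '0 0 0 0 0 0.05 -1;0 0 0 0 0 0.05 -1'|grep -E "pos|wrist"; python3 -m pendant '0 0 0 0 0 0 0.0;0 0 0 0 0 0 0.2;0 0 0 0 0 0 0.4;0 0 0 0 0 0 0.4;0 0 0 0 0 0 0.4'|grep -E "pos|wrist|gap"; python3 -m pendant '0 0 0 0 0 -1 0.4;0 0 0 0 0 -4 0.4;0 0 0 0 0 -8 0.4;0 0 0 0 0 -12 0.4;0 0 0 0 0 -12 0.4'|grep -E "pos|wrist|gap"; python3 -m pendant '0 0 0 20 -12 -4 0.4;0 0 0 20 -12 -4 0.4;0 0 0 20 -12 -4 0.4;0 0 0 20 -12 -4 0.4;0 0 0 20 -12 -4 0.4'|grep -E "pos|wrist"
```

```text
tcp_pos: [0.4607, -0.3063, 0.0602]
wrist_force: [0.1, -1.2, -1.0]
tcp_pos: [0.4607, -0.3063, 0.0603]
wrist_force: [0.4, 0.1, 0.4]
finger_gap: 0.671
tcp_pos: [0.462, -0.3074, 0.1838]
wrist_force: [-0.1, 0.2, -0.2]
finger_gap: 0.701
tcp_pos: [0.2612, -0.4327, 0.2205]
wrist_force: [0.6, 0.1, -0.4]
```

Run:
```python
from h import *
t,d=bot.read_camera("top");sd,_=bot.read_camera("side")
r=lambda im,u,v,w=40,h=30:cv2.resize(im[v-h:v+h,u-w:u+w,::-1],(400,300),interpolation=cv2.INTER_CUBIC)
cv2.imwrite("pics/f.png",np.vstack([np.hstack([r(t,306,215),r(t,376,223)]),np.hstack([r(sd,289,186),r(sd,337,155)])]))
P=np.array([atd("top",u,v,d[v,u]) for v in range(210,240) for u in range(360,395)]);T=P[(P[:,2]>.085)&(P[:,2]<.11)]
print(len(T),T.mean(0),np.median(T[:,2]),bot.get_state()["t"])
```

```text
57 [ 0.45957933 -0.3053267   0.09350973] 0.09334360786999629 28.4
```

View pics/f.png

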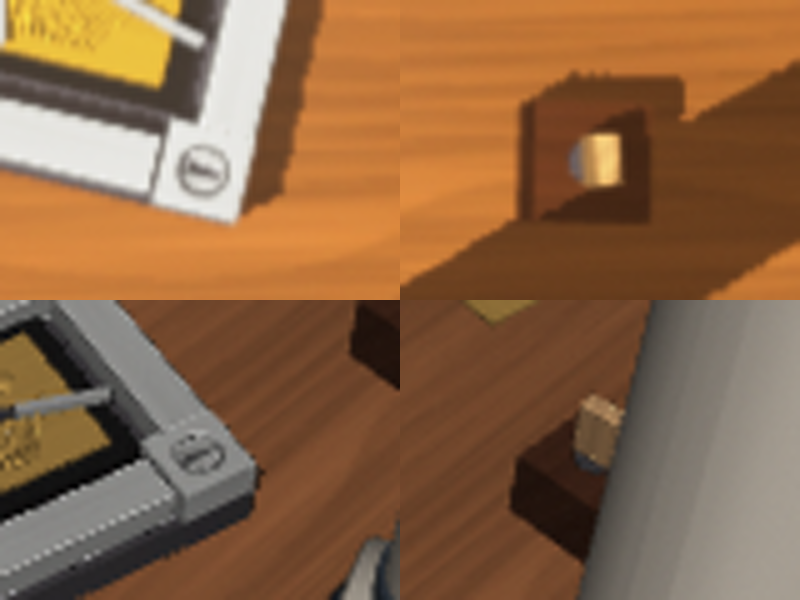

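The stud is flush with its slot crosswise. The key stands upright in its stand at its starting height (top at 93.3 mm, 93.0 before), so I hand in.

```bash
python3 -c "
from plant import bot
print(bot.finish_job())"
```

```text
the job is handed in; nothing more can be done
None
```

The job is handed in: the stud turned and dropped into its catch, flush in the last picture (top reading about 24 N as it bottomed, above the 7–12 N advised but under the 35 N limit), and the key stands upright in its stand, at about 28 s of the 72 s allowed; no verdict was returned.

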